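# Latch the split mould and hold its piston half drawn

### The job

On the dental bench, swing the hook on the split injection mould fully closed round its stud so the two halves are locked, and only then take the piston by its grip and draw it straight up about 30 mm, which is half-way out of its bore, without forcing it sideways. Finish while holding the piston still at that height, with the hook left closed and the model, jar and screwdriver beside the mould left where they are.

Things in the scene. Friction and masses are not known exactly. Their poses are not given: they have to be found in the camera images.
- hook (a joint): angle of the swing hook (rad): 0 = closed, its notch round the stud (end stop); it grows as the hook swings open, anticlockwise seen from above, up to 1.7. It turns about a vertical pivot on the mould's top and stays wherever it is left (about 1 N at the pin moves it)
- hook_pivot (a point): point on the vertical pivot axis of the hook, at the height of point hook_pin. The hook is a flat steel bar 6 mm thick, about 14 mm wide and 98 mm long, lying 2 mm above the mould's top. At joint 0 the frame's x and y axes are those of the mould; the frame turns with the hook, and the bar runs along its +y
- hook_pin (a point): middle of the round upright steel finger pin on the hook, 14 mm across and 44 mm high (this point is 28 mm above the bar's upper face and 16 mm below the pin's top); in the frame of hook_pivot it lies at x -11.5, y +52 mm. Grasp it from above or push its side
- catch_stud (a point): the headed steel stud, head 11 mm across, 16 mm high, standing on the mould's top (this point is 8 mm above the top). It is fixed; from the hook's pivot it lies 84 mm along the mould's +y
- mould: split aluminium mould block, 150 (x) x 120 (y) x 70 mm (z), its two halves meeting on the parting line along x; bolted on a grey foot plate 190 x 150 x 8 mm; fixed to the bench. Origin at the centre of the underside, z up, yaw varies. The hook's end of the mould is -x (hook pivot at x -45, y -42 mm), the bore's end is +x; the open hook swings out over the -x end
- bore_mouth (a point): centre of the bore's mouth in the mould's top face (at x +45, y 0 of the mould, 70 mm up); z is the bore's axis, vertical. The bore is 19 mm wide and 60 mm deep with a closed floor
- piston_grip (a point): centre of the piston's grip, a ribbed upright aluminium cylinder 30 mm across and 36 mm high; z is the piston's axis. Below the grip a steel rod 18 mm across and 77 mm long goes down into the bore; at the start it stands on the bore's floor, with this point 35 mm above the bore's mouth and 17 mm of bare rod between mould and grip. The piston is loose, weighs 0.2 to 0.35 kg and falls back if let go
- piston: the same loose piston; origin at the centre of the rod's lower end, 95 mm below the grip's centre
- model_mid (a point): bystander: plaster tooth-arch model, round base 62 mm across, 25 mm high in all; this point is 12 mm above its underside
- jar_mid (a point): bystander: white jar, 52 mm across, 62 mm high; this point is half-way up
- screwdriver: bystander: screwdriver with a wooden handle, about 150 mm long, lying flat along its x axis
Things that resemble listed ones, but are neither listed nor needed, are in the scene too. There is more than one size of the mould; the job needs the smaller.

How it is judged (in metres and radians):
On the way, in this order (a step that is already met when the one before it is completed fails the run):
1. the hook is closed round its stud (value of joint hook below 0.07 rad), for 0.2 s.
2. the piston is held by the gripper, drawn half-way up its bore (value of joint hook below 0.07 rad and z of piston_grip in the frame of bore_mouth between 0.055 and 0.075 m and angle between the z axis of piston_grip and the z axis of bore_mouth, either way round below 0.06 rad and contact force between the fingers and piston above 2 N), for 0.2 s.
At the end, for the whole second after the job is handed in: The hook is closed (within 0.07 rad of its stop); the piston's grip is 55 to 75 mm above the bore's mouth (drawn 20 to 40 mm), within 6 mm of the bore's axis and 0.06 rad of its direction, at rest, gripped by the fingers, and pressing on the mould with less than 20 N (all of step 2 and linear speed of piston below 0.02 m/s and horizontal distance between piston_grip and bore_mouth below 0.006 m and contact force between piston and mould below 20 N); the arm keeps its last pose, push and grip.
It fails at once if the piston is drawn more than 8 mm while the hook is open (z of piston_grip in the frame of bore_mouth above 0.043 m and value of joint hook above 0.15 rad).
It fails at once if the piston is drawn nearly or wholly out of its bore (z of piston_grip in the frame of bore_mouth above 0.085 m).
It fails at once if the piston, once drawn more than 5 mm, is forced against the mould with more than 25 N (z of piston_grip in the frame of bore_mouth above 0.04 m and contact force between piston and mould above 25 N).
It fails at once if a bystander is moved more than 20 mm (distance of any of model_mid, jar_mid, screwdriver from where it was at the start of the episode above 0.02 m).
It also fails if it takes over 43 s, if anything falls off the work surface, if the arm or the gripper's body presses on something with over 40 N, if the wrist force passes 120 N, or if a joint passes its speed limit or range.

### The arm

A 6-joint arm with a two-finger parallel gripper is mounted at the origin on the work surface. World frame = base frame: x ahead of the robot, y to its left, z up, the work surface at z = 0. Lengths are in m, angles in degrees, forces in N, time in s.
With the tool pointing down it reaches from about 0.4 to 0.825 m from the base axis. Payload 7 kg.
Tool frame: the origin (TCP) lies at the centre of the arm's flange, where the gripper is bolted on; the fingertips stand 178 mm ahead of it and the grasp point (between the pads) lies 159 mm ahead of it (tip_reach is the distance from the TCP to the fingertips, in m); z points along the fingers, y is the line along which they close (so a half turn about z gives the same grasp; the last joint's range is limited). The gripper opens to 88 mm and grips with 3 to 60 N. Pads are 19 mm wide; open, the fingers measure 130 mm over their backs; the gripper's body (78 mm by 193 mm) begins 47 mm behind the grasp point.
Start: joints at [-50.816, 20.546, 0.682, 0, -70.136, -16.507], TCP at [0.26, -0.623, 0.405] pointing down, gripper open.
Joint ranges: [-176.03, 176.03], [-82.01, 121.73], [-58.28, 71.71], [-173.87, 95.51], [-174.79, -0.11], [-173.66, 173.66]. Speed limits (degrees/s): [136.94, 136.94, 172.46, 180, 180, 180].

### API

Orientations are given as [roll, pitch, yaw] about the fixed x, y, z axes, in that order (R = Rz(yaw) Ry(pitch) Rx(roll)).
In Python, from plant import * gives the robot as it stands.
- The arm moves only by the shell command python3 -m handwheel 'ROWS'. ROWS is JSON, a list of rows, each a list of 7 numbers: the opening, from -1 (shut) to 1 (fully open), then the shift along the tool's x, y, z as a fraction of full scale, then the turn, a rotation vector about the tool's x, y, z as a fraction of full scale. A call has 1 to 5 rows; each row shifts and turns the commanded pose from where the row before left it, along the tool's axes as they then stand; what a row does not reach is not made up. Full scale, the value 1, is 0.025 m for a shift and 6 degrees for a turn. A row lasts 1/8 s, in which the tool goes at most 62.5 mm and 10.7 degrees, less where a joint would pass 70% of its speed; a pose out of reach is approached as far as the arm can. A call with a number of a shift or a turn outside -1 to 1 is refused whole. A call with a gripper value outside its range is refused whole. The fingers move at their own pace and stop on an object; the grip force is fixed at half the most. Time passes only in rows, so rows that do not move let the fingers close. It gives the time, the measured TCP pose, the force, the opening and the grip force at its end, in the units of the state.
- get_obs(): the state, without advancing time (a new reading comes with each control period).
- snapshot(name): name is "scene" or "top" or "wrist"; returns a dict with "color" (420x560x3 uint8, red, green, blue), "fx", "fy", "cx", "cy" (pixels), "k1" (the pictures are not rectified: a ray, as slopes to the right and down, at radius r is drawn at 1 + k1 r^2 times it, then the intrinsics apply), "R" (3x3) and "t" (3): a world point X has camera coordinates R X + t; the wrist camera has in their place "tool_from_camera" (4x4, takes a point from camera to tool coordinates, whose origin is the TCP and whose axes are the flange's). Camera axes: x right, y down, z forward; pixel columns grow to the right and rows downward; lengths in m; the calibration is good to about 2 mm. A picture is of the moment at which its call begins: read the wrist's pose just before it. There is no depth.
- close_job(): hands the job in; it is judged then, once.
The state is a dict: "clock": time; "joint_pos": joint angles; "qvel": joint speeds; "tau": joint torques, N m; "tool_pos": TCP position; "orientation": TCP orientation; "force": force on the tool from outside, world axes, zero at the start; "moment": the same for the moment, N m; "opening": finger opening in m; "gripper_force": force on a finger pad.
Only numpy, scipy, OpenCV 4.12 (cv2) and the standard library are available. Lean on these libraries where they do the work, as an engineer would, in place of code of your own. Each camera call takes 0.05 s, during which the arm holds its last target. There are 200 camera calls.

## Working session

There is one attempt and no reset: what is moved stays moved. The work goes in short steps, Python scripts to look and compute and a shell command to move; the robot and the scene stay as the last step left them, time stands still between calls to the robot, and variables do not carry over. Pictures are saved under pics/ and viewed, at most 10 in all, crops included, and the job is handed in when it is done.

```bash
mkdir -p pics; ls; python3 - <<'E'
from plant import *
import cv2,numpy as np,pickle
d={}
for n in("scene","top"):
    s=snapshot(n);d[n]=s;cv2.imwrite(f"pics/{n}0.png",s["color"][:,:,::-1])
    print(n,{k:v for k,v in s.items() if k!="color"})
pickle.dump(d,open("s0.pkl","wb"))
print(get_obs())
E
```

```text
pics
scene {'fx': 383.8253591977014, 'fy': 383.8253591977014, 'cx': 280.2088248918141, 'cy': 210.02386230927942, 'k1': 0.007037247689649375, 'R': array([[ 0.20609104,  0.97836373,  0.0181906 ],
       [ 0.73908102, -0.14344926, -0.65816529],
       [-0.64131562,  0.14908629, -0.75265367]]), 't': array([-0.18671596, -0.370987  ,  1.31624947])}
top {'fx': 398.148946999138, 'fy': 398.148946999138, 'cx': 274.04357600901557, 'cy': 203.7006270895304, 'k1': -0.08265180487214208, 'R': array([[ 0.01893097, -0.99950039, -0.0253098 ],
       [-0.99061706, -0.0153238 , -0.13580506],
       [ 0.13534936,  0.02764325, -0.99041224]]), 't': array([0.04281544, 0.58167904, 0.93180135])}
{'clock': 0.1, 'joint_pos': array([-5.08157256e+01,  2.05872109e+01,  6.41161152e-01, -1.78172748e-02,
       -7.01352188e+01, -1.65096440e+01]), 'qvel': array([ 0.02233408, -0.08801653,  0.12655575,  0.01655443,  0.05108144,
       -0.07115726]), 'tau': array([-1.30785924e-03, -5.84163344e+01,  2.93750417e+01,  7.01565877e+00,
        1.01567965e-02, -6.07042148e-05]), 'tool_pos': array([ 0.2601813 , -0.62266917,  0.40383353]), 'orientation': array([ 1.79917322e+02, -7.03687511e-03, -1.57331431e+02]), 'force': array([-0.77665064,  0.0380992 ,  0.61821044]), 'moment': array([ 0.01364983,  0.00205609, -0.01289027]), 'gripper_force': 0.0, 'opening': 0.08754786865997204}
```

View pics/scene0.png

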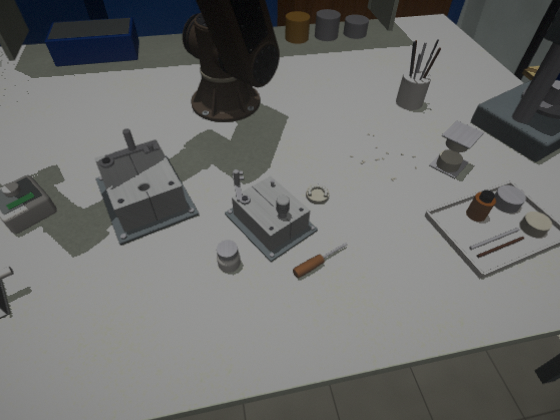

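View pics/top0.png

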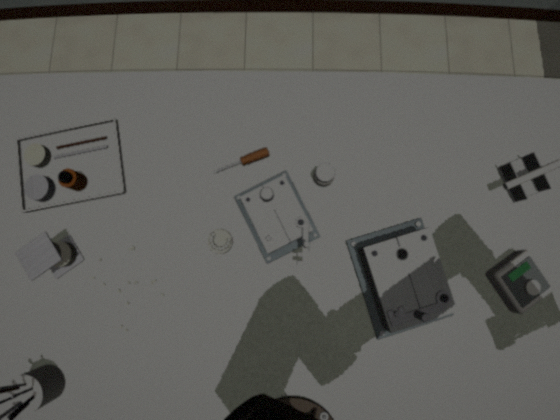

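The scene view shows two moulds. The small one is at scene (270,212) / top (277,215), with the model, jar and screwdriver round it. The large one is at scene (143,187) / top (405,275) and has no piston in its bore. The small one fits the description, so I'll confirm it in one enlarged crop.

```bash
python3 - <<'E'
import cv2,numpy as np
a=cv2.imread("pics/scene0.png")[160:255,215:325];b=cv2.imread("pics/top0.png")[160:270,225:335]
a=cv2.resize(a,(400,345),interpolation=3);b=cv2.resize(b,(400,400),interpolation=3)
o=np.zeros((400,800,3),np.uint8);o[:345,:400]=a;o[:,400:]=b
cv2.imwrite("pics/crop1.png",cv2.convertScaleAbs(o,alpha=1.5))
E
```

```text
(no output)
```

View pics/crop1.png

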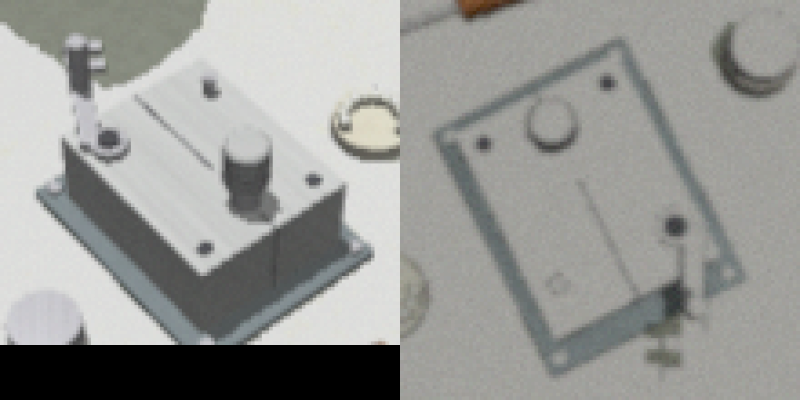

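The crop confirms it. The small mould has the piston grip at top (267,192) and the pivot at top (301,222). The stud is at top (268,238), and the open hook swings out over the -x end with its pin top near scene (236,171). I'll fit the pose from rays.

```bash
cat > h.py <<'E'
import numpy as np,cv2
from scipy.optimize import least_squares
from scipy.spatial.transform import Rotation as Ro
def cam(s,obs=None):
    if "R" in s: return s["R"],s["t"]
    T=np.eye(4);T[:3,:3]=Ro.from_euler("xyz",obs["orientation"],degrees=True).as_matrix();T[:3,3]=obs["tool_pos"]
    M=np.linalg.inv(T@s["tool_from_camera"]);return M[:3,:3],M[:3,3]
def K(s):return np.array([[s["fx"],0,s["cx"]],[0,s["fy"],s["cy"]],[0,0,1.]]),np.array([s["k1"],0,0,0.])
def proj(s,X,obs=None):
    R,t=cam(s,obs);k,d=K(s);return cv2.projectPoints(np.asarray(X,float).reshape(-1,3),cv2.Rodrigues(R)[0],t,k,d)[0].reshape(-1,2)
def plane(s,px,z,obs=None):
    R,t=cam(s,obs);k,d=K(s);u=cv2.undistortPoints(np.array(px,float).reshape(-1,1,2),k,d).reshape(-1,2)
    D=np.c_[u,np.ones(len(u))]@R;C=-R.T@t;return C+D*((z-C[2])/D[:,2])[:,None]
def mould(p,L):
    c,s=np.cos(p[2]),np.sin(p[2]);L=np.asarray(L,float)
    return np.c_[p[0]+c*L[:,0]-s*L[:,1],p[1]+s*L[:,0]+c*L[:,1],p[3]+L[:,2]]
def hookpt(a,l):  # hook-frame point -> mould
    c,s=np.cos(a),np.sin(a);return [-.045+c*l[0]-s*l[1],-.042+s*l[0]+c*l[1],l[2]]
E
python3 - <<'E'
import pickle;from h import *
d=pickle.load(open("s0.pkl","rb"))
t=lambda x,y:(225+(x-400)/3.636,160+y/3.636)
c=lambda x,y:(215+x*.275,160+y*.2754)
# local: grip top, pivot cap, stud head
L=[[.045,0,.053],[-.045,-.042,.01],[-.045,.042,.016]]
pt=np.array([t(553,116),t(676,226),t(558,284)]);ps=np.array([c(247,140),c(110,137),c(210,85)])
f=lambda p:np.r_[(proj(d["top"],mould(p,L))-pt).ravel(),(proj(d["scene"],mould(p,L))-ps).ravel()]
r=least_squares(f,[.6,0,0.5,.078]);p=r.x;print(p,np.degrees(p[2]),r.fun.round(1))
for a in np.arange(.6,1.71,.1):
    P=mould(p,[hookpt(a,[-.0115,.052,.052])]);print(a.round(1),proj(d["scene"],P).round(1),proj(d["top"],P).round(1),P.round(3))
print("want",c(75,40),"base top view",t(676,298))
for z in (.012,.031,.062): print(z,plane(d["top"],[(220,240),(323,172),(257,155)],z).round(3).tolist())
E
```

```text
[0.5547451  0.04765115 0.46939791 0.07006418] 26.894519206609907 [-0.6  0.5 -0.6 -0.2 -0.8 -0.5 -0.6  1.5 -0.9  0.6 -0.5 -2.1]
0.6 [[246.5 170. ]] [[294.1 243.2]] [[0.482 0.005 0.122]]
0.7 [[244.3 170. ]] [[296.4 243.8]] [[ 0.481 -0.     0.122]]
0.8 [[242. 170.]] [[298.8 244.2]] [[ 0.481 -0.006  0.122]]
0.9 [[239.8 170.3]] [[301.2 244.3]] [[ 0.48  -0.011  0.122]]
1.0 [[237.6 170.7]] [[303.6 244.2]] [[ 0.481 -0.016  0.122]]
1.1 [[235.5 171.2]] [[306.  243.8]] [[ 0.482 -0.022  0.122]]
1.2 [[233.4 171.9]] [[308.4 243.2]] [[ 0.483 -0.027  0.122]]
1.3 [[231.4 172.7]] [[310.6 242.4]] [[ 0.485 -0.032  0.122]]
1.4 [[229.5 173.6]] [[312.8 241.3]] [[ 0.487 -0.036  0.122]]
1.5 [[227.7 174.7]] [[314.8 240.1]] [[ 0.49  -0.041  0.122]]
1.6 [[226.1 175.9]] [[316.8 238.6]] [[ 0.493 -0.045  0.122]]
1.7 [[224.7 177.2]] [[318.5 237. ]] [[ 0.497 -0.049  0.122]]
want (235.625, 171.016) base top view (300.9075907590759, 241.95819581958196)
0.012 [[0.491, 0.187, 0.012], [0.668, -0.069, 0.012], [0.71, 0.1, 0.012]]
0.031 [[0.49, 0.184, 0.031], [0.664, -0.067, 0.031], [0.705, 0.098, 0.031]]
0.062 [[0.489, 0.179, 0.062], [0.657, -0.064, 0.062], [0.697, 0.096, 0.062]]
```

```bash
for i in 1; do python3 -m handwheel '[[1,-0.87,0.94,0,0,0,0],[1,-0.87,0.94,0,0,0,0],[1,-0.87,0.94,0,0,0,0],[1,-0.87,0.94,0,0,0,0],[1,-0.87,0.94,0,0,0,0]]'; python3 -m handwheel '[[1,-0.87,0.94,0,0,0,0],[1,-0.87,0.94,0,0,0,0],[1,-0.87,0.94,0,0,0,0],[1,-0.87,0.94,0,0,0,0],[1,-0.87,0.94,0,0,0,0]]'; python3 -m handwheel '[[1,-0.87,0.94,0,0,0,0],[1,-0.87,0.94,0,0,0,0],[1,-0.87,0.94,0,0,0,0],[1,-0.87,0.94,0,0,0,0],[1,-0.87,0.94,0,0,0,0]]'; done; python3 -c "
from plant import *
o=get_obs();print(o);print(snapshot('wrist')['tool_from_camera'])"
```

```text
clock: 0.72
tool_pos: [0.3154, -0.4714, 0.4043]
orientation: [180.0, -0.0, -157.3]
force: [-0.7, 0.3, -0.6]
opening: 0.0873
gripper_force: 0.0
clock: 1.35
tool_pos: [0.3704, -0.3211, 0.4044]
orientation: [180.0, -0.0, -157.3]
force: [0.2, 0.3, 0.4]
opening: 0.0877
gripper_force: 0.0
clock: 1.98
tool_pos: [0.4254, -0.1707, 0.4045]
orientation: [180.0, -0.0, -157.3]
force: [0.7, 1.2, 0.3]
opening: 0.0876
gripper_force: 0.0
{'clock': 1.975, 'joint_pos': array([ 2.86535289e+00, -3.58074625e-01, -2.53575994e+01, -1.02125278e-02,
       -6.50187818e+01, -7.01849568e+01]), 'qvel': array([ 32.82337759,  -1.47666248,  -1.70016909,   0.18802114,
        -0.0381755 , -32.57938991]), 'tau': array([ -3.74201976, -28.0297029 ,  27.95776606,   6.64616212,
        -0.12751333,   0.93821324]), 'tool_pos': array([ 0.42539363, -0.17071613,  0.40449394]), 'orientation': array([ 1.79985087e+02, -1.40854636e-02, -1.57323916e+02]), 'force': array([0.65030005, 1.19850936, 0.30489551]), 'moment': array([-0.01044384, -0.11522218, -0.00752996]), 'gripper_force': 0.0, 'opening': 0.08756254282728335}
[[ 6.37791970e-06 -9.59823494e-01 -2.80604456e-01  7.53856993e-02]
 [ 9.99998572e-01 -4.68071084e-04  1.62379294e-03  3.20951887e-04]
 [-1.68989744e-03 -2.80604066e-01  9.59822120e-01  2.06700846e-02]
 [ 0.00000000e+00  0.00000000e+00  0.00000000e+00  1.00000000e+00]]
```

```bash
python3 -m handwheel '[[1,-0.7,1,0,0,0,0.42],[1,-0.7,1,0,0,0,0.42],[1,-0.6,1,0,0,0,0.42],[1,-0.6,1,0,0,0,0.42],[1,0,0,0,0,0,0.42]]'; python3 -m handwheel '[[1,0,0,0,0,0,0],[1,0,0,0,0,0,0]]'
python3 - <<'E'
from plant import *
import pickle
from h import *
o=get_obs();s=snapshot("wrist");pickle.dump((o,s),open("w1.pkl","wb"))
cv2.imwrite("pics/w1.png",s["color"][:,:,::-1])
p=[.5547,.0477,.469,.070]
L=[[.045,0,.053],[-.045,-.042,.01],[-.045,.042,.016],hookpt(1.05,[-.0115,.052,.052])]
print(o["tool_pos"],o["orientation"],o["joint_pos"].round(1),proj(s,mould(p,L),o).round(1),s["fx"])
E
```

```text
clock: 2.65
tool_pos: [0.4547, -0.0546, 0.4044]
orientation: [180.0, -0.0, -169.9]
force: [-0.2, -0.1, 0.0]
opening: 0.0877
gripper_force: 0.0
clock: 2.9
tool_pos: [0.4542, -0.0563, 0.4045]
orientation: [-180.0, -0.0, -169.9]
force: [0.6, -0.0, -0.2]
opening: 0.0873
gripper_force: 0.0
[ 0.45419817 -0.05627666  0.40453934] [-1.79999589e+02 -1.77711378e-02 -1.69887262e+02] [ 17.7  -0.4 -25.4  -0.  -65.  -97.6] [[387.1 370.9]
 [314.7 277.8]
 [398.6 258.4]
 [321.4 244.9]] 332.6128862707401
```

View pics/w1.png

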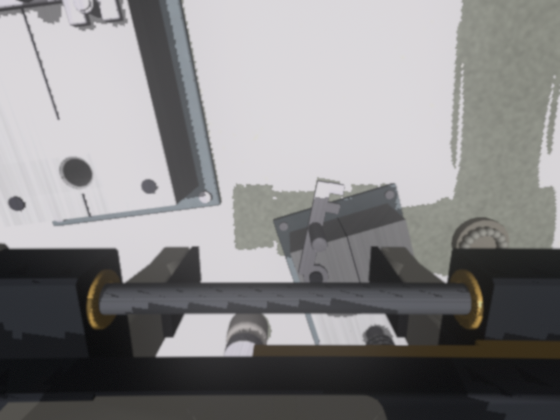

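The wrist view shows the large mould upper left. The small mould is at lower centre: foot corners (283,227) and (390,193), pivot about (317,275), and hook bar running up to (330,185). I'll enlarge that part.

```bash
python3 - <<'E'
import cv2
a=cv2.imread("pics/w1.png")[165:365,260:460]
cv2.imwrite("pics/w1c.png",cv2.convertScaleAbs(cv2.resize(a,(600,600),interpolation=3),alpha=1.5))
E
```

```text
(no output)
```

View pics/w1c.png

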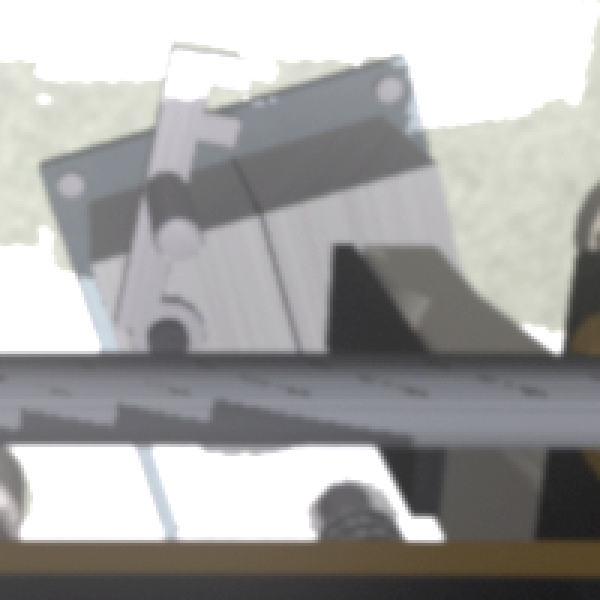

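The crop shows the pin top at (320,245) and the pivot at (316,276), within 2 px of what the fit predicts.

```bash
python3 - <<'E'
import pickle;from h import *
o,s=pickle.load(open("w1.pkl","rb"))
P=plane(s,[(320,244.7)],.122,o)[0];V=plane(s,[(316,276)],.08,o)[0]
p=[.5547,.0477,.469,.070];pv=mould(p,[[-.045,-.042,0]])[0]
print(P,V,pv,np.hypot(*(P-pv)[:2]),np.hypot(*(P-V)[:2]))
v=P-pv;print("hook",np.degrees(np.arctan2(v[1],v[0])-.469-np.arctan2(52,-11.5)))
R=Ro.from_euler("xyz",o["orientation"],degrees=True).as_matrix();print(R.T@(P-o["tool_pos"])/.025)
print(proj(s,mould(p,[[.045,0,.017],[.045,0,.035],[.045,0,0]]),o))
E
```

```text
[ 0.48108009 -0.02007109  0.122     ] [ 0.53131115 -0.00922658  0.08      ] [ 0.53354284 -0.01010462  0.07      ] 0.05340103403899588 0.051388352540799404
hook -298.5857535785973
[-1.31636387  1.2370015  11.30115697]
[[376.70543618 344.96718416]
 [381.61159706 357.22803658]
 [372.50867701 334.47345495]]
```

```bash
python3 -m handwheel '[[0,-0.66,0.62,0,0,0,0],[0,-0.66,0.62,0,0,0,0],[0,0,0,1,0,0,0],[0,0,0,1,0,0,0],[0,0,0,1,0,0,0]]'; python3 -m handwheel '[[0,0,0,0.5,0,0,0],[0,0,0,0,0,0,0],[0,0,0,0,0,0,0]]'
python3 - <<'E'
from plant import *
import pickle
from h import *
o=get_obs();s=snapshot("wrist");pickle.dump((o,s),open("w2.pkl","wb"))
cv2.imwrite("pics/w2.png",s["color"][:,:,::-1])
print(o["tool_pos"],proj(s,[[.481,-.020,.122],[.481,-.02,.078]],o))
E
```

```text
clock: 3.58
tool_pos: [0.4822, -0.0187, 0.3287]
orientation: [-180.0, 0.0, -169.9]
force: [0.8, 0.6, -1.3]
opening: 0.0457
gripper_force: 0.0
clock: 3.95
tool_pos: [0.482, -0.0195, 0.318]
orientation: [-180.0, 0.1, -169.9]
force: [-0.0, 0.2, -0.9]
opening: 0.0439
gripper_force: 0.0
[ 0.48198375 -0.01945383  0.31796568] [[282.67907908 247.3898181 ]
 [282.88805662 222.48421094]]
```

View pics/w2.png

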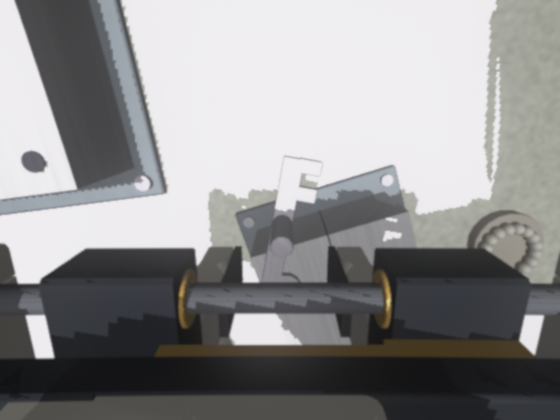

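The pin top is at (281,246), between the finger pads at x = 240 and 330. It's aligned, so I'll descend and cage the pin.

```bash
python3 -m handwheel '[[0,0,0,0.9,0,0,0],[0,0,0,0.9,0,0,0],[-0.55,0,0,0,0,0,0],[-0.55,0,0,0,0,0,0],[-0.55,0,0,0,0,0,0]]'
```

```text
clock: 4.62
tool_pos: [0.4819, -0.0196, 0.2733]
orientation: [180.0, 0.1, -169.9]
force: [-0.1, 0.6, -0.3]
opening: 0.0215
gripper_force: 0.0
```

```bash
python3 -m handwheel '[[-0.55,-0.01,0.35,0,0,0,1],[-0.55,-0.012,0.223,0,0,0,1],[-0.55,-0.012,0.223,0,0,0,1],[-0.55,-0.012,0.223,0,0,0,1],[-0.55,-0.012,0.223,0,0,0,1]]'; python3 -m handwheel '[[-0.55,-0.012,0.223,0,0,0,1],[-0.55,-0.012,0.223,0,0,0,1],[-0.55,-0.012,0.223,0,0,0,1],[-0.55,-0.012,0.2,0,0,0,1],[-0.55,0,0,0,0,0,0]]'
python3 - <<'E'
from h import *
from plant import *
p=[.5547,.0477,.469,.070];pv=mould(p,[[-.045,-.042,0]])[0]
o=get_obs();v=o["tool_pos"]-pv;print(np.hypot(*v[:2]),np.degrees(np.arctan2(v[1],v[0])-.469-np.arctan2(52,-11.5))%360,o["joint_pos"].round(1),mould(p,[hookpt(0,[-.0115,.052,.2])]))
E
```

```text
clock: 5.25
tool_pos: [0.4835, 0.011, 0.2731]
orientation: [180.0, 0.1, 159.9]
force: [-0.3, -0.0, 0.2]
opening: 0.0197
gripper_force: 0.6
clock: 5.88
tool_pos: [0.4949, 0.0294, 0.2728]
orientation: [179.9, 0.0, 136.1]
force: [0.8, 0.1, -0.4]
opening: 0.0194
gripper_force: 0.0
0.0552809279340882 5.024022722827188 [  26.2   11.3  -31.7    0.   -47.  -160. ] [[0.49978088 0.03108252 0.27      ]]
```

```bash
python3 -m handwheel '[[-0.55,0,0.1,0,0,0,0],[-0.55,0,0.08,0,0,0,0],[-0.55,0,0,0,0,0,0]]';  python3 -m handwheel '[[-0.55,0,0.06,0,0,0,0],[-0.55,0,0.0,0,0,0,0]]'; python3 -m handwheel '[[-0.55,0,0.04,0,0,0,0],[-0.55,0,0.0,0,0,0,0]]'
```

```text
clock: 6.25
tool_pos: [0.4978, 0.0325, 0.2722]
orientation: [180.0, 0.0, 136.1]
force: [-0.4, -0.4, 0.7]
opening: 0.0197
gripper_force: 0.2
clock: 6.5
tool_pos: [0.4988, 0.0336, 0.2721]
orientation: [-180.0, -0.0, 136.1]
force: [0.1, 0.5, 0.7]
opening: 0.0197
gripper_force: 0.3
clock: 6.75
tool_pos: [0.4995, 0.0343, 0.2721]
orientation: [180.0, -0.0, 136.1]
force: [-1.1, -0.1, 0.3]
opening: 0.0197
gripper_force: 0.3
```

```bash
python3 -m handwheel '[[-0.55,0,0.06,0,0,0,0],[-0.55,0,0.0,0,0,0,0]]';  python3 -m handwheel '[[-0.55,0,0.05,0,0,0,0],[-0.55,0,0.0,0,0,0,0]]'; python3 -m handwheel '[[-0.55,0,0.05,0,0,0,0],[-0.55,0,0.0,0,0,0,0]]'
```

```text
clock: 7.0
tool_pos: [0.4999, 0.0348, 0.272]
orientation: [-179.9, -0.0, 136.1]
force: [-3.3, -4.4, 3.2]
opening: 0.0194
gripper_force: 2.5
clock: 7.25
tool_pos: [0.5003, 0.0351, 0.2719]
orientation: [-179.8, -0.0, 136.1]
force: [-3.8, -6.1, 6.2]
opening: 0.0201
gripper_force: 4.2
clock: 7.5
tool_pos: [0.5006, 0.0354, 0.2719]
orientation: [-179.6, -0.1, 136.1]
force: [-7.5, -9.7, 8.0]
opening: 0.0198
gripper_force: 6.0
```

```bash
python3 -m handwheel '[[0.2,0,0,0,0,0,0],[0.2,0,0,0,0,0,0],[1,0,0,-1,0,0,0],[1,0,0,-1,0,0,0],[1,0,0,-1,0,0,0]]';  python3 -m handwheel '[[1,0,0,-1,0,0,0],[1,0,0,-0.6,0,0,0],[1,0,0,0,0,0,0]]'
python3 - <<'E'
from plant import *
import pickle
from h import *
o=get_obs();s=snapshot("wrist");pickle.dump((o,s),open("w3.pkl","wb"))
cv2.imwrite("pics/w3.png",cv2.convertScaleAbs(cv2.resize(s["color"][150:420,200:560,::-1],(800,600),interpolation=3),alpha=1.2))
p=[.5547,.0477,.469,.070]
L=[[-.045,-.042,.01],[-.045,.042,.016],hookpt(0,[-.0115,.052,.052]),[.045,0,.053],[.045,0,.017],[.045,0,0]]
print(o["tool_pos"],(proj(s,mould(p,L),o)-[200,150])*2.222)
d=snapshot("top");pickle.dump(d,open("t3.pkl","wb"));print(proj(d,mould(p,L)))
E
```

```text
clock: 8.12
tool_pos: [0.5026, 0.0375, 0.3481]
orientation: [179.9, 0.0, 136.1]
force: [0.3, 0.8, -0.8]
opening: 0.0643
gripper_force: 0.0
clock: 8.5
tool_pos: [0.5025, 0.0374, 0.3879]
orientation: [179.9, 0.0, 136.1]
force: [0.3, 0.7, -0.6]
opening: 0.0869
gripper_force: 0.0
[0.50254565 0.03741613 0.38791774] [[154.2144751  238.17247267]
 [222.86485196  55.03184487]
 [165.54161802 148.96906944]
 [421.97310395 262.32579121]
 [394.69159643 222.57530397]
 [383.88760021 206.82086096]]
[[300.2959594  221.96509704]
 [267.62313064 237.63700974]
 [282.24309129 235.16621815]
 [266.44047666 192.40151741]
 [267.12324018 194.9326543 ]
 [267.42777374 196.06158026]]
```

View pics/w3.png

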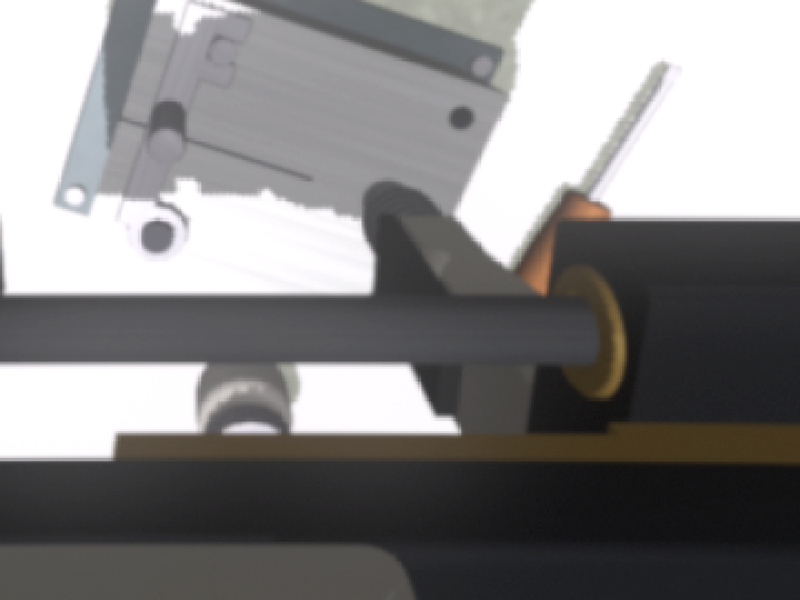

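The picture shows the hook's notch round the stud at crop (222,50), the pin at (167,143) and the pivot at (157,236), so the hook is closed, and I also felt the stop. Next I'll move over the piston and descend around the grip.

```bash
python3 -m handwheel '[[1,-0.44,0.86,0,0,0,0],[1,-0.44,0.86,0,0,0,0],[1,-0.44,0.86,0,0,0,0],[1,-0.43,0.87,0,0,0,0],[1,0,0,0,0,0,0]]';  python3 -m handwheel '[[1,0,0,1,0,0,0],[1,0,0,1,0,0,0],[1,0,0,0.6,0,0,0],[1,0,0,0,0,0,0]]'
python3 - <<'E'
from plant import *
import pickle
from h import *
o=get_obs();s=snapshot("wrist");pickle.dump((o,s),open("w4.pkl","wb"));d=snapshot("scene")
a=cv2.resize(s["color"][190:400,180:380,::-1],(400,420),interpolation=3)
b=cv2.resize(d["color"][150:255,220:320,::-1],(400,420),interpolation=3)
cv2.imwrite("pics/w4.png",cv2.convertScaleAbs(np.hstack([a,b]),alpha=1.2))
p=[.5537,.0489,.469,.070]
L=[[.045,0,.053],[.045,0,.017],[.045,0,0]]
print(o["tool_pos"],(proj(s,mould(p,L),o)-[180,190])*2,(proj(d,mould(p,L))-[220,150])*4+[400,0])
E
```

```text
clock: 9.22
tool_pos: [0.5946, 0.0694, 0.3849]
orientation: [-179.8, -0.1, 136.1]
force: [0.0, -1.0, 0.4]
opening: 0.0874
gripper_force: 0.0
clock: 9.72
tool_pos: [0.593, 0.0688, 0.3209]
orientation: [-179.9, -0.1, 136.1]
force: [0.5, 0.0, 1.1]
opening: 0.0877
gripper_force: 0.0
[0.59302601 0.0687524  0.32086026] [[212.09295013 119.98617921]
 [211.68013053  77.8833793 ]
 [211.52635802  62.18758617]] [[651.00002436 198.74658066]
 [649.54490246 241.3456592 ]
 [648.88848832 260.56326655]]
```

View pics/w4.png

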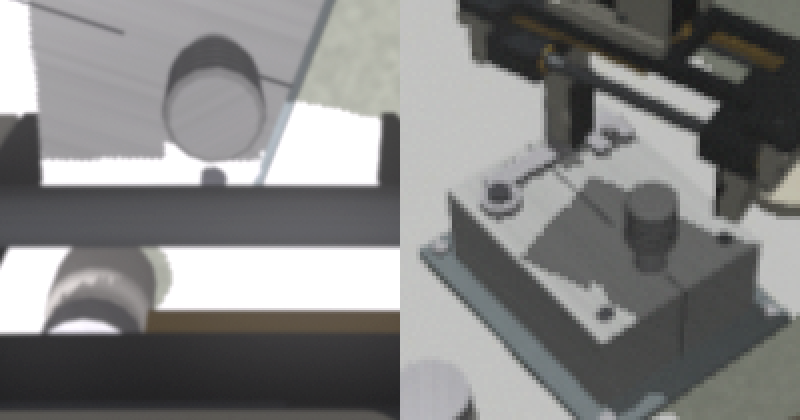

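The grip top is centred at crop (214,112), about 1 mm to the right of the finger midline and clear of both fingers. I'll correct, descend and close.

```bash
python3 -m handwheel '[[1,0.08,0.05,0.8,0,0,0],[1,0,0,0.8,0,0,0],[1,0,0,0.68,0,0,0],[0.2,0,0,0,0,0,0],[0,0,0,0,0,0,0]]';  python3 -m handwheel '[[-0.2,0,0,0,0,0,0],[-0.25,0,0,0,0,0,0],[-0.3,0,0,0,0,0,0],[-0.35,0,0,0,0,0,0],[-0.4,0,0,0,0,0,0]]';python3 -m handwheel '[[-0.6,0,0,0,0,0,0],[-1,0,0,0,0,0,0],[-1,0,0,0,0,0,0],[-1,0,0,0,0,0,0]]'
```

```text
clock: 10.45
tool_pos: [0.5934, 0.0713, 0.266]
orientation: [180.0, 0.0, 136.1]
force: [0.7, 0.5, 0.6]
opening: 0.0732
gripper_force: 0.0
clock: 11.08
tool_pos: [0.5929, 0.0711, 0.2652]
orientation: [-180.0, -0.0, 136.1]
force: [-1.4, 0.5, 0.6]
opening: 0.029
gripper_force: 30.0
clock: 11.58
tool_pos: [0.5929, 0.0711, 0.2652]
orientation: [-180.0, -0.0, 136.1]
force: [-2.7, -1.6, 2.8]
opening: 0.0294
gripper_force: 30.0
```

```bash
python3 -m handwheel '[[-1,0,-0.025,0,0,0,0],[-1,0,0,-0.1,0,0,0],[-1,0,0,-0.1,0,0,0],[-1,0,0,0,0,0,0]]'
```

```text
clock: 12.08
tool_pos: [0.5927, 0.0709, 0.2703]
orientation: [180.0, 0.0, 136.1]
force: [-0.1, -0.6, -1.6]
opening: 0.0293
gripper_force: 30.0
```

Side force is near zero and the piston's weight shows (-1.6 N), so I'll draw it up the rest of the way.

```bash
python3 -m handwheel '[[-1,0,0,-0.15,0,0,0],[-1,0,0,-0.15,0,0,0],[-1,0,0,-0.15,0,0,0],[-1,0,0,-0.15,0,0,0],[-1,0,0,0,0,0,0]]'; python3 -m handwheel '[[-1,0,0,-0.15,0,0,0],[-1,0,0,-0.15,0,0,0],[-1,0,0,-0.1,0,0,0],[-1,0,0,0,0,0,0],[-1,0,0,0,0,0,0]]'
python3 - <<'E'
from plant import *
from h import *
d=snapshot("scene")
b=cv2.resize(d["color"][140:265,200:360,::-1],(768,600),interpolation=3)
cv2.imwrite("pics/s5.png",cv2.convertScaleAbs(b,alpha=1.3))
p=[.5537,.0489,.469,.070]
print(get_obs()["force"],(proj(d,mould(p,[[.045,0,.047],[.045,0,.083],[.045,0,0]]))-[200,140])*4.8)
E
```

```text
clock: 12.7
tool_pos: [0.5927, 0.0708, 0.2856]
orientation: [180.0, 0.0, 136.1]
force: [-0.3, -0.5, -1.8]
opening: 0.0296
gripper_force: 30.0
clock: 13.32
tool_pos: [0.5925, 0.0708, 0.2951]
orientation: [-180.0, -0.0, 136.1]
force: [-0.2, 1.1, -2.2]
opening: 0.0291
gripper_force: 30.0
[-0.51451763  0.45541284 -1.83432245] [[396.90133273 295.24007944]
 [398.74231808 241.34775654]
 [394.66618598 360.67591986]]
```

View pics/s5.png

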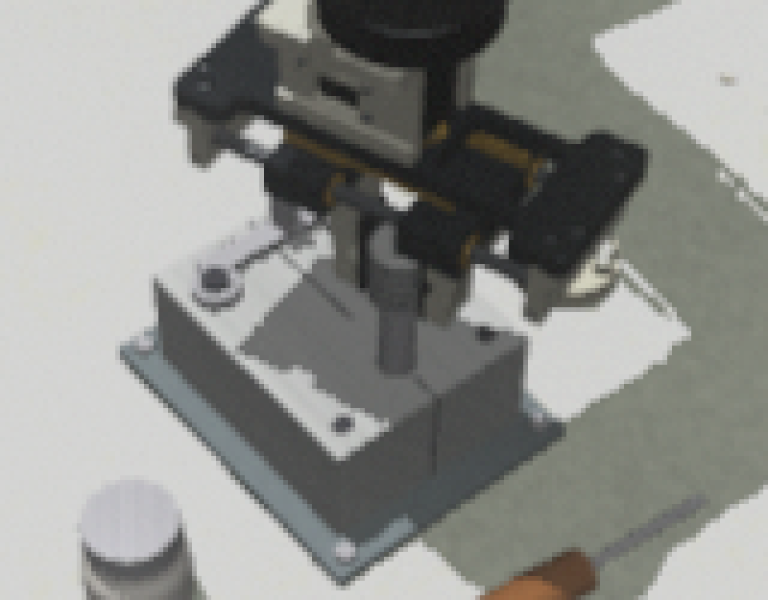

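The piston is drawn 29.9 mm, with about 47 mm of bare rod showing from (395,370) to (395,305). The hook is still over its stud and the neighbours are in place. I'll hold briefly and hand in.

```bash
python3 -m handwheel '[[-1,0,0,0,0,0,0],[-1,0,0,0,0,0,0],[-1,0,0,0,0,0,0]]'; python3 -c "
from plant import *
print(close_job())"
```

```text
clock: 13.75
tool_pos: [0.5926, 0.0708, 0.2951]
orientation: [-180.0, -0.0, 136.1]
force: [0.5, 0.3, -1.5]
opening: 0.0295
gripper_force: 30.0
the job is handed in; nothing more can be done
None
```

I closed the hook round its stud, then drew the piston straight up about 30 mm and handed the job in at 13.75 s with it held still; the model, jar and screwdriver were not touched, and no verdict came back.

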